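Set the focus gauge and hold the loupe over an opened watch

ROBOT

A 6-joint arm with a two-finger parallel gripper is mounted at the origin on the work surface. World frame = base frame: x ahead of the robot, y to its left, z up, the work surface at z = 0. Lengths are in m, angles in rad, forces in N, time in s.
With the tool pointing down it reaches from about 0.35 to 0.775 m from the base axis. Payload 5.5 kg.
Tool frame: the origin (TCP) lies midway between the tips of the shut fingers; the grasp point (between the pads) lies 19 mm behind it; z points along the fingers, y is the line along which they close (so a half turn about z gives the same grasp; the last joint's range is limited). The gripper opens to 85 mm and grips with 20 to 120 N. Pads are 22 mm wide; open, the fingers measure 114 mm over their backs; the gripper's body (76 mm by 85 mm) begins 54 mm behind the grasp point. The pads swing forward as they close: fully open they stand 13 mm farther back than shut.
Start: joints at [1.129, 0.313, 0.046, 1.304, 0, 1.431], TCP at [0.171, 0.549, 0.231] pointing down, gripper open.
Joint ranges: [-2.76, 2.76], [-0.86, 1.69], [-1.03, 1.26], [-2.2, 2.34], [-1.47, 1.5], [-3.14, 3.14]. Speed limits (rad/s): [2.57, 2.57, 3.14, 3.14, 3.14, 3.14].

INTERFACE

Orientations are given as a unit quaternion [w, x, y, z].
In Python, from workcell import telemetry, imaging, env gives the robot as it stands. The module is installed in compiled form; this text tells all that it offers.
- The arm moves only by the tool step_arm, never from a script. Its argument "moves" is a list of rows, each a list of 3 entries, a list of its own where there are three numbers: the shift along the tool's x, y, z in mm, then the turn, a rotation vector about the tool's x, y, z in rad, then the finger opening in mm, from 0 to 85.4. A call has 1 to 8 rows; each row is the pose to reach, as a shift and turn from the pose commanded when the call began, along the tool's axes at that moment; what a row does not reach only later rows make up. A row lasts 1/12 s, in which the tool goes at most 41.7 mm and 7.16 degrees, less where a joint would pass 70% of its speed; a pose out of reach is approached as far as the arm can. A call with a gripper value outside its range is refused whole. The fingers move at their own pace and stop on an object; "grip_force" is the grip in N (left out, the last holds). Time passes only in rows, so rows that repeat a pose let the fingers close. It gives the time, the measured TCP pose, the force, the opening and the grip force at its end, in the units of the state.
- telemetry.get_state(): the state, without advancing time (a new reading comes with each control period).
- imaging.read_camera(name): name is "side" or "top"; returns the picture (384x512x3 uint8, red, green, blue); there is no depth.
- imaging.camera_params(name): a dict with "camera_matrix" (3x3 intrinsics, pixels), "pose" (4x4, takes a point from camera to world coordinates). Camera axes: x right, y up, looking along -z (the intrinsics and any distortion apply to the point x, -y, -z); pixel columns grow to the right and rows downward; lengths in m; the calibration is good to about 2 mm. A picture is of the moment at which its call begins. camera_params takes no time and is no camera call.
- env.hand_in(): hands the job in; it is judged then, once.
The state is a dict: "clock": time; "joint_pos": joint angles; "qvel": joint speeds; "tau": joint torques, N m; "tcp_pos": TCP position; "orientation": TCP orientation; "wrist_force": force on the tool from outside, world axes, zero at the start; "ft_torque": the same for the moment, N m; "finger_gap": finger opening in m; "grip_force": force on a finger pad.
Only numpy, scipy, OpenCV 4.12 (cv2) and the standard library are available. Lean on these libraries where they do the work, as an engineer would, in place of code of your own. Each camera call takes 0.05 s, during which the arm holds its last target. There are 200 camera calls.

TASK

Take the steel focus gauge out of the tool stand, push it fully home into the gauge slot of the watch holder, collar flat on the holder, and let go of it. Then pick up the loupe by its handle and finish holding it, still and level, touching nothing else, its lens centred over the opened watch and at the height of the line scribed on the gauge; do not put it down. Do not touch the watch or its jaws, and leave the other things where they lie.

Things in the scene. Friction and masses are not known exactly. Their poses are not given: they have to be found in the camera images.
- gauge_grip (a point): Focus gauge: flat plain steel blade, 95-130 g, upright in the tool stand at the start. This point: centre of its ribbed grip head (24 wide, 11 thick, 28 mm high), 93 mm above the collar's underside; 14 mm of head stand above it. Axes: z up along the blade, x along its width, y through its thickness (grip across y). The same turned half round. Lift 15 mm straight up to free it from the stand.
- gauge_collar (a point): Centre of the underside of the gauge's stop collar (28 x 13 mm, 5 mm high), at the root of the tongue below it (16 mm wide, 5 thick, 13 long, tapered end); axes as the grip head's. At the start the collar lies on the stand's top, 43 mm above the bench. When the gauge is fully home this point coincides with gauge_slot.
- gauge_line (a point): The dark line scribed round the gauge's blade (blade 22 mm wide, 5 thick), 72 mm above the underside of the collar. With the gauge home in the holder it stands 55 mm above the rim of the watch, 98 mm above the bench.
- gauge: The whole focus gauge; origin at the underside of its collar, axes as the grip head's.
- gauge_slot (a point): Centre of the mouth of the gauge slot, in the top face of the holder near its +y end. The slot goes straight down, 15 mm deep, 18.5 mm long along this point's x and 7.5 mm wide along its y; z up. Turn the gauge so that its x lies along this x (either way round).
- holder: Watch holder, fixed: bare aluminium plate 85 (x) x 150 (y) mm on rubber feet, its top face 23 mm above the mat (26 mm above the bench); a groove in it carries the jaws. Origin: centre of its underside.
- watch_rim (a point): Centre of the opened watch in the plane of its open rim, 17 mm above the holder's top (43 mm above the bench); z up. Aluminium case 38 (x) x 44 (y) mm, open at the top, a black cell and a small board inside. The gauge slot lies 64 to 80 mm from it towards +y.
- watch: The watch and the two low aluminium jaws that clamp it along y (74 mm over the jaws, 52 mm wide; the watch's rim is the highest part), fixed; origin on the holder's top face under the watch's centre.
- lens_centre (a point): Loupe: black hand magnifier, 95 to 150 g, lying flat on the mat at the start. Round head 62 mm across, 20 mm thick, clear lens 49 mm across. This point: centre of the lens, half-way up (10 mm above the underside). Axes: x from handle to lens, y across, z up through the lens when level.
- loupe_handle (a point): Point on the loupe's handle where to grip it (across y), 92 mm from the lens centre along the loupe's -x, half-way up the handle (10 mm above the underside); axes as the lens centre's. Handle: straight, 20 mm wide and 20 mm high, from 40 to 140 mm behind the lens centre.
- loupe: The whole loupe; origin on the underside below the lens centre, axes as the lens centre's.
- stand: Tool stand, fixed: black block 130 (x) x 56 (y) x 40 mm on the mat; the gauge's slot is 42 mm from its centre towards -x; near its +x end two tools reach 107 mm above the mat. Origin: centre of its underside. Stand and loupe lie on opposite sides of the holder; which is left or right changes.
- screw_tray: Bystander: aluminium screw tray 70 x 100 x 18 mm, loose, between holder and robot; origin centre of its underside.
- driver: Bystander: precision screwdriver, 142 mm long, 13 mm thick, loose on the mat beyond the holder; origin under its middle.
- tweezers: Bystander: dark steel tweezers, 140 mm long, 8 mm high, loose on the mat beyond the holder; origin under their middle.
- cell: Bystander: flat silver battery cell 36 x 50 x 5 mm, loose on the mat beyond the holder; origin centre of its underside. The blue mat, 3 mm thick, covers the whole work area; the bench is z = 0.
Things that resemble listed ones, but are neither listed nor needed, are in the scene too. Of the things that look like the loupe, take the one that is farthest to the robot's right at the start.

How it is judged:
By the outcome, as a careful person would: the job done as asked, in the order asked, and still so for the second after the job is handed in, while the arm keeps its last pose, push and grip.
It also fails if it takes over 56 s, if anything falls off the work surface, if the arm or the gripper's body presses on something with over 40 N, if the wrist force passes 120 N, or if a joint passes its speed limit or range.

## Working session

There is one attempt and no reset: what is moved stays moved. The work goes in short steps, Python scripts to look and compute and a tool call to move; the robot and the scene stay as the last step left them, time stands still between calls to the robot, and variables do not carry over. Pictures are saved under pics/ and viewed, at most 10 in all, crops included, and the job is handed in when it is done.

Besides the shell and the picture viewer there is one more tool, called after "Request:" as name(argument=value, ...) on one line, values as JSON. step_arm: Moves the arm, as the interface text tells. Its arguments: {"type":"object","properties":{"moves":{"type":"array"},"grip_force":{"type":"number"}},"required":["moves"]}

```bash
mkdir -p pics
cat > h.py <<'E'
import numpy as np, cv2
from workcell import telemetry, imaging, env
from scipy.spatial.transform import Rotation as R
def snap(n,f):
    im=imaging.read_camera(n); cv2.imwrite(f,im[:,:,::-1]); return im
def ray(n,uv,P=None):
    p=P or imaging.camera_params(n); K=np.array(p["camera_matrix"]); T=np.array(p["pose"])
    d=np.linalg.inv(K)@np.array([uv[0],uv[1],1.]); d=np.array([d[0],-d[1],-d[2]])
    return T[:3,3],T[:3,:3]@d
def onz(n,uv,z):
    o,d=ray(n,uv); return o+d*(z-o[2])/d[2]
def proj(n,X):
    p=imaging.camera_params(n); K=np.array(p["camera_matrix"]); T=np.array(p["pose"])
    c=T[:3,:3].T@(np.array(X)-T[:3,3]); c=np.array([c[0],-c[1],-c[2]]); q=K@c; return q[:2]/q[2]
def two(uva,uvb):
    (o1,d1),(o2,d2)=ray("top",uva),ray("side",uvb)
    A=np.stack([d1,-d2],1); s=np.linalg.lstsq(A,o2-o1,rcond=None)[0]
    a=o1+d1*s[0]; b=o2+d2*s[1]; return (a+b)/2, np.linalg.norm(a-b)
E
python3 - <<'E'
from h import *
for n in("top","side"):
    im=snap(n,f"pics/{n}0.png"); p=imaging.camera_params(n); print({k:np.round(v,4) if not isinstance(v,str) else v for k,v in p.items()})
    big=cv2.resize(im,(800,600),interpolation=cv2.INTER_CUBIC); cv2.imwrite(f"pics/{n}0b.png",big[:,:,::-1])
print(telemetry.get_state())
E
```

```text
{'camera_matrix': array([[422.8749,   0.    , 250.1258],
       [  0.    , 422.8749, 191.8527],
       [  0.    ,   0.    ,   1.    ]]), 'pose': array([[-0.0546,  0.9782, -0.2005,  0.248 ],
       [-0.9985, -0.0539,  0.0088,  0.1772],
       [-0.0022,  0.2007,  0.9797,  1.5788],
       [ 0.    ,  0.    ,  0.    ,  1.    ]])}
{'camera_matrix': array([[399.3663,   0.    , 257.0369],
       [  0.    , 399.3663, 190.8485],
       [  0.    ,   0.    ,   1.    ]]), 'pose': array([[ 0.9655,  0.1527, -0.2109,  0.2679],
       [-0.2603,  0.5903, -0.7641, -0.8868],
       [ 0.0079,  0.7926,  0.6097,  0.9422],
       [ 0.    ,  0.    ,  0.    ,  1.    ]])}
{'clock': 0.1, 'joint_pos': array([ 1.12939537e+00,  3.13923096e-01,  4.51195680e-02,  1.30360092e+00,
       -1.65643905e-05,  1.43121368e+00]), 'qvel': array([ 3.49052980e-05, -3.59375662e-03,  1.19983582e-03, -1.94550810e-03,
       -1.28218956e-04, -3.43731389e-04]), 'tau': array([ 4.52905835e-03, -4.81724954e+01,  2.99244422e+01,  1.27470455e-02,
       -8.52815879e-05, -2.75607078e-06]), 'tcp_pos': array([0.17073606, 0.54860283, 0.23051033]), 'orientation': array([-2.22366841e-04,  1.50336963e-01,  9.88634488e-01, -7.72745926e-04]), 'wrist_force': array([0.29670845, 0.63853688, 0.0031553 ]), 'ft_torque': array([-0.00265236, -0.00779449,  0.01281153]), 'grip_force': 0.0, 'finger_gap': 0.0857298617392402}
```

View pics/top0b.png

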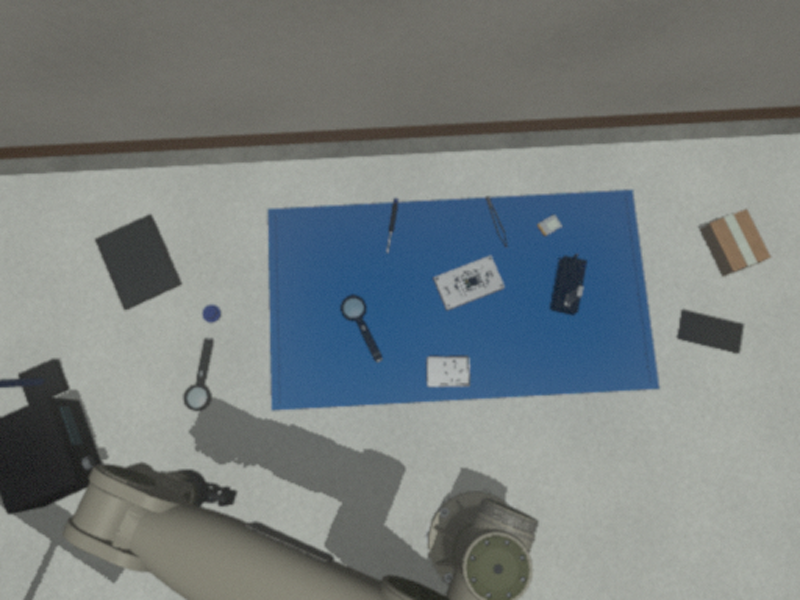

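View pics/side0b.png

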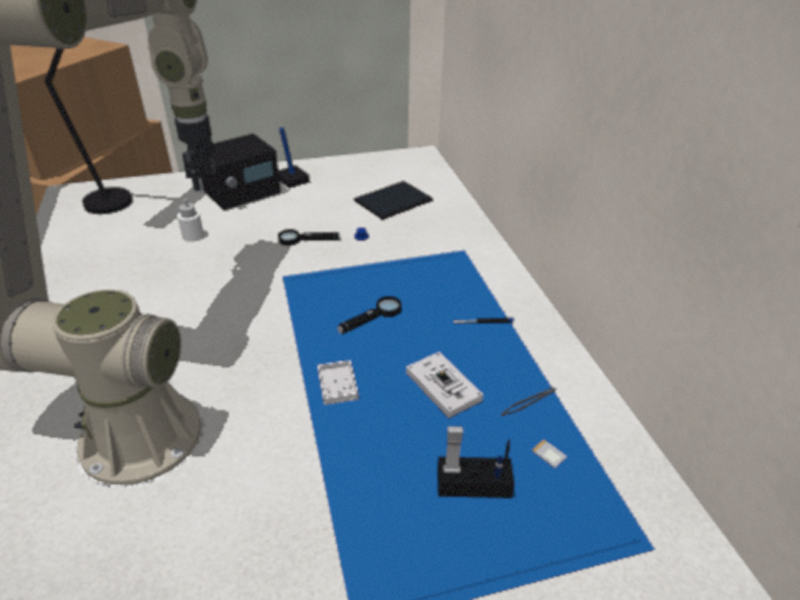

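The top view shows the holder at about (470,282), the stand at (568,285) and the loupe on the mat with its lens at (353,307). The other loupe, off the mat at (198,397), is farther left, so I ignore it. Next come closer crops.

Run:
```python
from h import *
a=cv2.imread("pics/top0.png"); b=cv2.imread("pics/side0.png")
def cr(im,x,y,w,h,s): return cv2.resize(im[y:y+h,x:x+w],None,fx=s,fy=s,interpolation=cv2.INTER_CUBIC)
cv2.imwrite("pics/c1.png",np.vstack([cr(a,205,155,190,75,4.2),cr(b,205,180,130,0+50,798/130)[:, :798]]))
c=cr(b,250,215,100,75,8); cv2.imwrite("pics/c2.png",c)
print(cv2.imread("pics/c1.png").shape)
```

```text
(622, 798, 3)
```

View pics/c1.png

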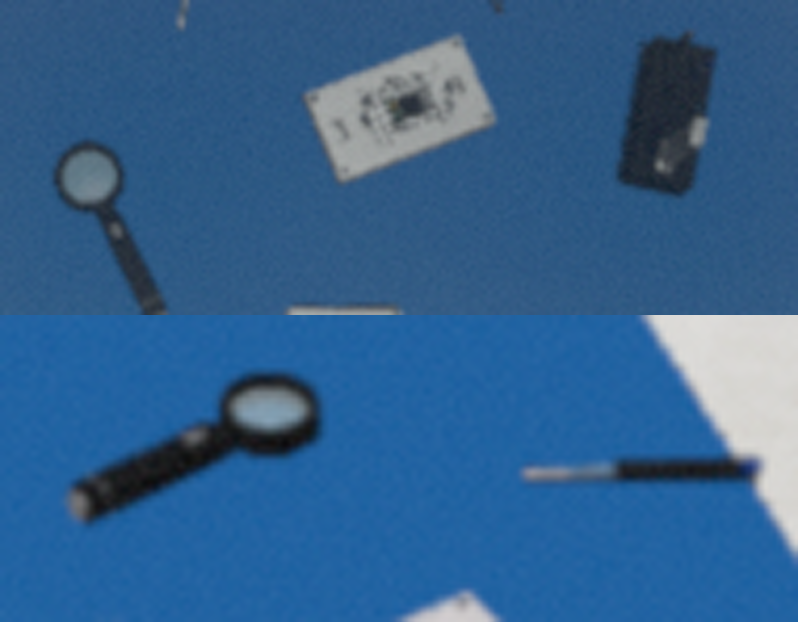

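View pics/c2.png

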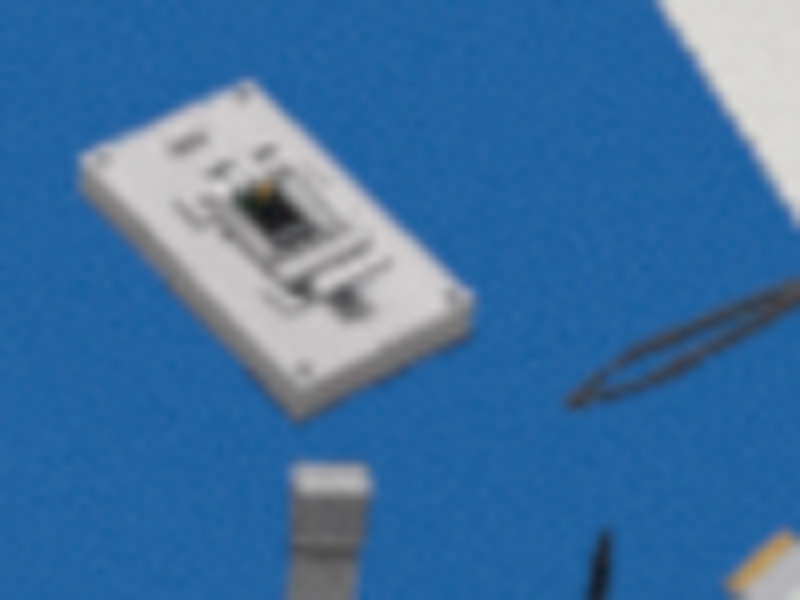

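The slot is the short dark bar at the holder's left (+y) end: crop 1 (341,128), crop 2 (187,143). The gauge stands near the robot-side end of the stand with its width roughly along the stand's x. I'll measure these by masks.

```bash
cat > m.py <<'E'
from h import *
def planerect(n,mask,z,minA=60):
    # contour -> world plane z -> minAreaRect (mm)
    S=8
    out=[]
    cs,_=cv2.findContours(mask,cv2.RETR_EXTERNAL,cv2.CHAIN_APPROX_NONE)
    for c in cs:
        if cv2.contourArea(c)<minA*S*S: continue
        px=(c[:,0,:]+.5)/S-.5
        w=np.array([onz(n,u,z)[:2] for u in px],np.float32)*1000
        r=cv2.minAreaRect(w); out.append((r,px.mean(0),cv2.contourArea(c)/S/S))
    return out
def up(im): return cv2.resize(im,None,fx=8,fy=8,interpolation=cv2.INTER_CUBIC)
E
python3 - <<'E'
from m import *
for n,zz in(("top",(.026,.043,.023)),("side",(.026,.043,.023))):
    im=cv2.imread(f"pics/{n}0.png"); roi=np.zeros(im.shape[:2],np.uint8)
    if n=="top": roi[125:255,175:415]=1
    else: roi[165:330,195:370]=1
    u=up(im); R_=up(roi)
    hsv=cv2.cvtColor(u,cv2.COLOR_BGR2HSV); V=hsv[...,2]; S=hsv[...,1]
    mask_m=((S<90)&(V>90)&(R_>0)).astype(np.uint8); mask_d=((V<70)&(R_>0)).astype(np.uint8)
    for nm,m,z in(("light",mask_m,.026),("dark",mask_d,zz[1])):
        for r,c,a in planerect(n,m,z,15): print(n,nm,"px",np.round(c,1),"area",round(a),"ctr",np.round(r[0],1),"size",np.round(r[1],1),"ang",round(r[2],1))
    print(n,"blue V",np.median(V[R_>0]))
# slot two-view
print("slot",two((286.2,185.5),(273.4,232.9)), onz("top",(286.2,185.5),.026), onz("side",(273.4,232.9),.026))
E
```

```text
Traceback (most recent call last):
  File "m.py", line 10, in planerect
    w=np.array([onz(n,u,z)[:2] for u in px],np.float32)*1000
                ~~~^^^^^^^
  File "h.py", line 11, in onz
    o,d=ray(n,uv); return o+d*(z-o[2])/d[2]
        ~~~^^^^^^
  File "h.py", line 7, in ray
    p=P or imaging.camera_params(n); K=np.array(p["camera_matrix"]); T=np.array(p["pose"])
           ~~~~~~~~~~~~~~~~~~~~~^^^
ValueError: time passes only in moves, steps and waits
```

```bash
python3 - <<'E'
s=open("h.py").read()
s=s.replace("imaging.camera_params(n)","CP[n]").replace("def snap","CP={n:imaging.camera_params(n) for n in('top','side')}\ndef snap")
open("h.py","w").write(s)
E
cat > a.py <<'E'
from m import *
for n,zz in(("top",(.026,.043,.023)),("side",(.026,.043,.023))):
    im=cv2.imread(f"pics/{n}0.png"); roi=np.zeros(im.shape[:2],np.uint8)
    if n=="top": roi[125:255,175:415]=1
    else: roi[165:330,195:370]=1
    u=up(im); R_=cv2.resize(roi,None,fx=8,fy=8,interpolation=0)
    hsv=cv2.cvtColor(u,cv2.COLOR_BGR2HSV); V=hsv[...,2]; S=hsv[...,1]
    mask_m=((S<90)&(V>90)&(R_>0)).astype(np.uint8); mask_d=((V<70)&(R_>0)).astype(np.uint8)
    for nm,m,z in(("light",mask_m,.026),("dark",mask_d,zz[1])):
        for r,c,a in planerect(n,m,z,15): print(n,nm,"px",np.round(c,1),"area",round(a),"ctr",np.round(r[0],1),"size",np.round(r[1],1),"ang",round(r[2],1))
    print(n,"blue V",np.median(V[R_>0]))
print("slot",two((286.2,185.5),(273.4,232.9)), onz("top",(286.2,185.5),.026), onz("side",(273.4,232.9),.026))
E
python3 a.py
```

```text
top light px [361.1 252.9] area 319 ctr [ 322.9 -222.7] size [400.5  22.1] ang 86.9
top light px [286.4 237.4] area 551 ctr [388.2  39.2] size [104.2  74.2] ang 86.9
top light px [225.8 196.7] area 127 ctr [552.7 255.2] size [48.3 48.1] ang 41.8
top light px [370.8 186. ] area 24 ctr [ 563.1 -290.2] size [14.1 30.8] ang 72.2
top light px [299.6 180.5] area 943 ctr [599.5 -25.9] size [ 90.6 155.6] ang 18.3
top light px [248.7 154.1] area 18 ctr [711.9 161.5] size [ 8.1 54.3] ang 76.8
top light px [351.3 143.8] area 133 ctr [ 732.1 -233.9] size [39.4 56.3] ang 26.5
top light px [411.8 159.2] area 371 ctr [ 654.1 -448. ] size [ 38.6 291.8] ang 82.4
top light px [258.2 127. ] area 764 ctr [811.3 116.3] size [652.8  36.6] ang 86.8
top dark px [236.2 217.9] area 64 ctr [467.2 219.5] size [64. 16.] ang 23.5
top dark px [228.6 204.6] area 25 ctr [514.6 247.1] size [30.  37.6] ang 12.2
top dark px [302.1 179.7] area 15 ctr [597.5 -32.1] size [14.9 18.2] ang 11.2
top dark px [363.3 182. ] area 548 ctr [ 580.3 -259.9] size [ 63.1 143.5] ang 73.8
top dark px [251.2 138.6] area 33 ctr [769.2 148.
[... 510 characters left out ...]
.5 245.5] size [40.6 45.6] ang 75.5
side light px [347.5 207.9] area 3817 ctr [868.6  70.8] size [582.6 288.6] ang 75.6
side light px [226.9 167.2] area 342 ctr [511.7 427.4] size [ 69.4 284.4] ang 75.6
side dark px [304.2 303.1] area 1073 ctr [ 575.9 -260.7] size [117.2 130.2] ang 73.4
side dark px [283.3 241. ] area 21 ctr [591.8 -32.7] size [16.  22.5] ang 17.8
side dark px [315.2 204.9] area 43 ctr [757.  110.5] size [13.9 71.7] ang 76.4
side dark px [237.3 201.2] area 298 ctr [497.5 192.3] size [170.9  68.6] ang 32.4
side blue V 162.0
slot (array([0.58012405, 0.02690377, 0.02658292]), np.float64(0.004619547934891979)) [0.58259833 0.02654677 0.026     ] [0.57791035 0.02723078 0.026     ]
```

```bash
cat > b.py <<'E'
from m import *
im=cv2.imread("pics/top0.png"); g=up(im); hsv=cv2.cvtColor(g,cv2.COLOR_BGR2HSV); V=hsv[...,2];S=hsv[...,1]
# stand left/right edges in native rows 168..196
def edge(n,rows,c0,c1,f,zl):
    L=[];Rr=[]
    for r in rows:
        y=int((r+.5)*8); xs=np.where(f[y,int(c0*8):int(c1*8)])[0]
        if len(xs): L.append(((xs[0]+.5)/8-.5+c0,r)); Rr.append(((xs[-1]+.5)/8-.5+c0,r))
    out=[]
    for P,z in((L,zl[0]),(Rr,zl[1])):
        w=np.array([onz(n,p,z)[:2] for p in P],np.float32)
        d=cv2.fitLine(w,cv2.DIST_HUBER,0,.001,.001).ravel(); out.append((np.degrees(np.arctan2(d[1],d[0])),d[2:]*1000))
    return out
print("stand edges",edge("top",range(169,196),348,380,V<85,(.003,.043)))
# gauge head top (top view): brightest in blob
m=((V>110)&(S<90)).astype(np.uint8); m[:, :345*8]=0; m[:,385*8:]=0; m[:165*8]=0; m[205*8:]=0
k,lab,st,ct=cv2.connectedComponentsWithStats(m)
for i in range(1,k):
    if st[i,4]>100: print("topblob",st[i]/8.,ct[i]/8-.44)
b=cv2.imread("pics/side0.png"); u=up(b); h2=cv2.cvtColor(u,cv2.COLOR_BGR2HSV)
sub=u[270*8:306*8,278*8:304*8]
cv2.imwrite("pics/c3.png",np.hstack([cv2.resize(sub,(433,600)),cv2.resize(g[168*8:204*8,352*8:374*8],(366,600))]))
E
python3 b.py
```

```text
stand edges [(np.float32(-16.26437), array([ 576.88824, -233.54593], dtype=float32)), (np.float32(-16.909885), array([ 581.97144, -293.0171 ], dtype=float32))]
topblob [369.5   183.125   4.125   7.    155.75 ] [371.05056982 186.02247994]
topblob [361.625 193.625   1.5     1.5    14.125] [361.85867257 193.90623894]
```

View pics/c3.png

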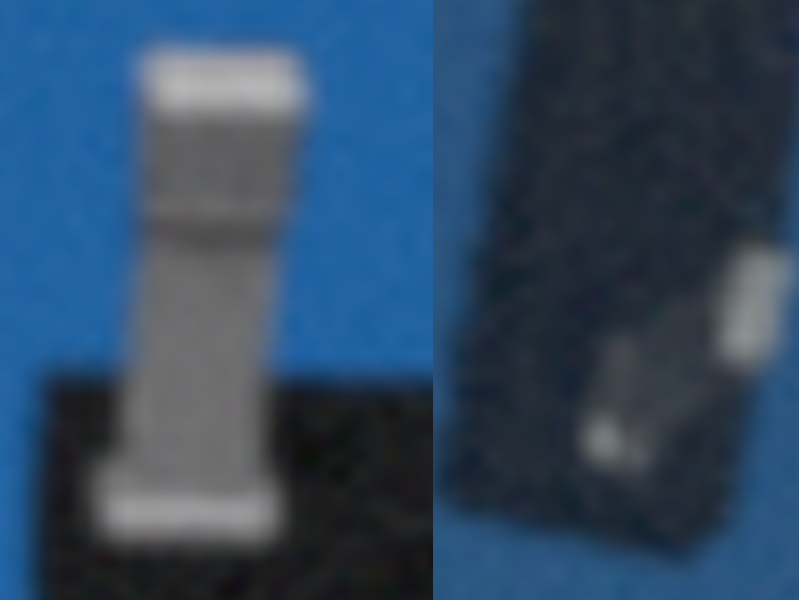

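Crop 3 shows the gauge's head top at side pixel about (291.2,274.6) and top pixel about (371,186), with the collar lying along the stand's x axis (yaw about -16.5°).

```bash
cat > c.py <<'E'
from h import *
a,b=(371.05,186.02),(291.2,274.6)
print("gauge head top", onz("top",a,.15),onz("side",b,.15),two(a,b))
# side collar centre from crop (190,512): top face of collar z=.048
q=(188/16.65+277.5,505/16.65+269.5); print("collar side",onz("side",q,.048))
a,b=(285.7,185.0),(272.9,232.4)
print("slot",onz("top",a,.026),onz("side",b,.026),two(a,b))
s=telemetry.get_state(); T=R.from_quat(np.roll(s["orientation"],-1)); p=s["tcp_pos"]
t=np.array([.550,-.257,.20]); print("shift mm",T.inv().apply(t-p)*1000, "tool axes",T.as_matrix().round(3).tolist())
yaw=np.degrees(np.arctan2(T.as_matrix()[1,1],T.as_matrix()[0,1])); print("tool y yaw",yaw)
E
python3 c.py
```

```text
gauge head top [ 0.53788836 -0.25406646  0.15      ] [ 0.53515316 -0.25534038  0.15      ] (array([ 0.53689041, -0.25422379,  0.14870324]), np.float64(0.0024907413549322983))
collar side [ 0.53448454 -0.25601937  0.048     ]
slot [0.58462212 0.02828556 0.026     ] [0.57700286 0.02993906 0.026     ] (array([0.58045804, 0.02890862, 0.02746062]), np.float64(0.007563567422873084))
shift mm [-601.59762835 -656.3994413    31.43245252] tool axes [[-0.955, 0.297, -0.001], [0.297, 0.955, -0.001], [0.0, -0.002, -1.0]]
tool y yaw 72.70709478269204
```

Request:
step_arm(moves=[[[-580,-650,25],[0,0,-0.014],85],[[-580,-650,25],[0,0,-0.014],85],[[-580,-650,25],[0,0,-0.014],85],[[-580,-650,25],[0,0,-0.014],85],[[-580,-650,25],[0,0,-0.014],85],[[-580,-650,25],[0,0,-0.014],85],[[-580,-650,25],[0,0,-0.014],85],[[-580,-650,25],[0,0,-0.014],85]])

```text
clock: 0.77
tcp_pos: [0.3088, 0.2439, 0.2215]
orientation: [0.0, 0.143, 0.99, 0.0]
wrist_force: [0.4, 0.5, 0.1]
finger_gap: 0.0848
grip_force: 0.0
```

Request:
step_arm(moves=[[[-350,-404,20],[0,0,0],85],[[-350,-404,20],[0,0,0],85],[[-350,-404,20],[0,0,0],85],[[-350,-404,20],[0,0,0],85],[[-350,-404,20],[0,0,0],85],[[-350,-404,20],[0,0,0],85],[[-350,-404,20],[0,0,0],85],[[-350,-404,20],[0,0,0],85]])

```text
clock: 1.43
tcp_pos: [0.4466, -0.0598, 0.209]
orientation: [-0.0, 0.144, 0.99, 0.0]
wrist_force: [0.6, 1.0, 0.3]
finger_gap: 0.0849
grip_force: 0.0
```

Request:
step_arm(moves=[[[-140,-161,5],[0,0,0],60],[[-140,-161,5],[0,0,0],60],[[-140,-161,5],[0,0,0],60],[[-140,-161,5],[0,0,0],60],[[-140,-161,5],[0,0,0],60],[[-140,-161,5],[0,0,0],60],[[-140,-161,5],[0,0,0],60]])

```text
clock: 2.02
tcp_pos: [0.5352, -0.2541, 0.2025]
orientation: [-0.001, 0.145, 0.989, 0.0]
wrist_force: [-1.0, 0.7, -0.3]
finger_gap: 0.06
grip_force: 0.0
```

```bash
cat > s.py <<'E'
from h import *
import sys
s=telemetry.get_state(); T=R.from_quat(np.roll(s["orientation"],-1)); M=T.as_matrix()
print("t",round(s["clock"],2),"tcp",s["tcp_pos"].round(4),"y-yaw",round(np.degrees(np.arctan2(M[1,1],M[0,1])),2),"F",s["wrist_force"].round(1),"M",s["ft_torque"].round(2),"gap",round(s["finger_gap"],4),"j6",round(s["joint_pos"][5],2),"z",M[:,2].round(4))
if len(sys.argv)>4:
    t=np.array(list(map(float,sys.argv[1:4]))); print("shift",(T.inv().apply(t-s["tcp_pos"])*1000).round(1))
    want=np.radians(float(sys.argv[4])); y=np.array([np.cos(want),np.sin(want),0]); z=np.array([0,0,-1.]); D=np.stack([np.cross(y,z),y,z],1)
    print("turn",(T.inv()*R.from_matrix(D)).as_rotvec().round(4))
E
python3 s.py .5365 -.255 .2 73.4
python3 - <<'E'
from h import *
for n in("top","side"):
    im=snap(n,f"pics/{n}1.png")
a=cv2.imread("pics/top1.png")[150:210,340:400]; b=cv2.imread("pics/side1.png")[225:315,245:335]
cv2.imwrite("pics/c4.png",np.hstack([cv2.resize(x,(400,400),interpolation=2) for x in(a,b)]))
print(proj("top",(.5365,-.255,.2)),proj("side",(.5365,-.255,.2)))
E
```

```text
t 2.02 tcp [ 0.5352 -0.2541  0.2025] y-yaw 73.32 F [-1.   0.7 -0.3] M [0.04 0.05 0.02] gap 0.06 j6 -0.29 z [-0.0016  0.001  -1.    ]
shift [-1.5 -0.5  2.5]
turn [ 0.0006 -0.0018 -0.0014]
[375.53563285 183.20431175] [292.87737933 261.00863167]
```

View pics/c4.png

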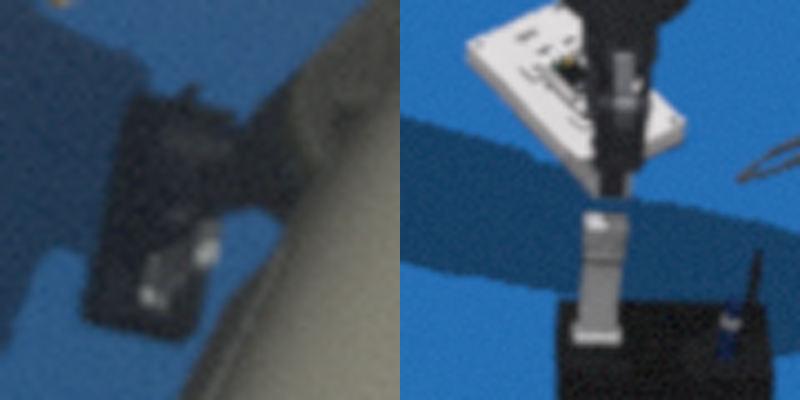

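Run:
```python
from h import *
p=np.array([.5352,-.2541,.2085]); y=np.array([.287,.958,0])
for d in(-.03,-.036,-.042): print(d,proj("side",p+y*d))
print(proj("side",(.5365,-.255,.15)))
# finger centre column in side1 rows 255..268
im=cv2.imread("pics/side1.png"); V=im.max(2)
for r in range(255,270,2): 
    xs=np.where(V[r,280:306]<75)[0]+280; print(r,xs.min() if len(xs) else 0,xs.max() if len(xs) else 0)
```

```text
-0.03 [293.00408766 267.73470358]
-0.036 [293.11305174 269.63921569]
-0.042 [293.22310218 271.56271564]
[291.65516327 274.39662216]
255 289 299
257 289 299
259 289 299
261 288 298
263 289 296
265 290 295
267 290 294
269 0 0
```

Request:
step_arm(moves=[[[-2.8,0.4,35],[0,0,0],50],[[-2.8,0.4,65],[0,0,0],40],[[-2.8,0.4,85],[0,0,0],35],[[-2.8,0.4,85],[0,0,0],25],[[-2.8,0.4,85],[0,0,0],15],[[-2.8,0.4,85],[0,0,0],5]], grip_force=40)

```text
clock: 2.62
tcp_pos: [0.538, -0.2518, 0.121]
orientation: [0.0, 0.143, 0.99, -0.001]
wrist_force: [-0.5, 0.1, -0.5]
finger_gap: 0.01
grip_force: 39.8
```

Request:
step_arm(moves=[[[0,0,0],[0,0,0],5],[[0,0,0],[0,0,0],5],[[0,0,0],[0,0,0],5]], grip_force=70)

```text
clock: 2.87
tcp_pos: [0.5382, -0.2522, 0.1206]
orientation: [0.001, 0.143, 0.99, -0.0]
wrist_force: [-0.7, -0.2, 0.1]
finger_gap: 0.01
grip_force: 72.3
```

```bash
python3 s.py
```

```text
t 2.87 tcp [ 0.5382 -0.2522  0.1206] y-yaw 73.51 F [-0.7 -0.2  0.1] M [ 0.05  0.41 -0.01] gap 0.01 j6 -0.29 z [ 1.4e-03 -7.0e-04 -1.0e+00]
```

Request:
step_arm(moves=[[[0,0,-10],[0,0,0],5],[[0,0,-20],[0,0,0],5],[[0,0,-40],[0,0,0],5],[[0,0,-60],[0,0,0],5],[[0,0,-60],[0,0,0],5]])

```text
clock: 3.28
tcp_pos: [0.5405, -0.2535, 0.185]
orientation: [0.004, 0.143, 0.99, -0.001]
wrist_force: [1.0, -0.7, -0.7]
finger_gap: 0.0096
grip_force: 72.3
```

```bash
python3 s.py .5825 .028 .18 108.2
```

```text
t 3.28 tcp [ 0.5405 -0.2535  0.185 ] y-yaw 73.51 F [ 1.  -0.7 -0.7] M [-0.03 -0.06  0.  ] gap 0.0096 j6 -0.29 z [ 0.0077 -0.0041 -1.    ]
shift [ 39.7 281.9   4.1]
turn [-0.0043  0.0078 -0.6054]
```

Request:
step_arm(moves=[[[6,40,3],[0,0,-0.1],5],[[12,80,3],[0,0,-0.2],5],[[18,121,3],[0,0,-0.3],5],[[24,161,3],[0,0,-0.4],5],[[30,201,3],[0,0,-0.5],5],[[35,242,3],[0,0,-0.605],5],[[39,282,3],[0,0,-0.605],5],[[39.7,282,3],[0,0,-0.605],5]])

```text
clock: 3.95
tcp_pos: [0.5808, 0.0364, 0.1769]
orientation: [0.001, -0.162, 0.987, 0.001]
wrist_force: [0.2, -0.1, -0.7]
finger_gap: 0.0097
grip_force: 72.0
```

Request:
step_arm(moves=[[[0,0,0],[0,0,0],5],[[0,0,0],[0,0,0],5],[[0,0,0],[0,0,0],5]])

```text
clock: 4.2
tcp_pos: [0.5799, 0.0286, 0.1764]
orientation: [0.0, -0.157, 0.988, -0.0]
wrist_force: [0.4, 0.3, -0.7]
finger_gap: 0.0098
grip_force: 72.0
```

```bash
python3 s.py .5825 .028 .18 108.2
python3 - <<'E'
from h import *
for n in("top","side"): snap(n,f"pics/{n}2.png")
a=cv2.imread("pics/top2.png")[160:205,270:330]; b=cv2.imread("pics/side2.png")[200:260,250:310]
cv2.imwrite("pics/c5.png",np.hstack([cv2.resize(a,(300,225),interpolation=2).repeat(1,0) if 0 else cv2.copyMakeBorder(cv2.resize(a,(300,225),interpolation=2),0,275,0,0,0), cv2.resize(b,(500,500),interpolation=2)]))
E
```

```text
t 4.2 tcp [0.5799 0.0286 0.1764] y-yaw 108.1 F [ 0.4  0.3 -0.7] M [-0.02  0.01  0.02] gap 0.0098 j6 -0.4 z [ 3.e-04 -1.e-04 -1.e+00]
shift [-2.3 -1.4 -3.6]
turn [-0.0002  0.0003 -0.0017]
```

View pics/c5.png

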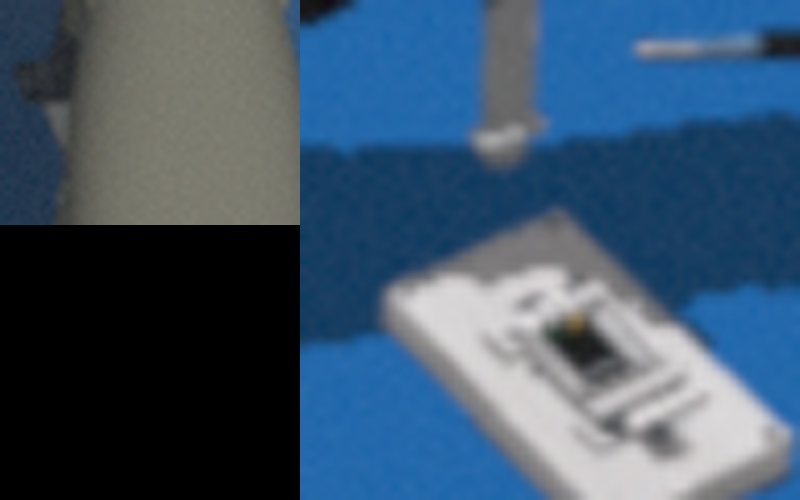

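Picture 5: the arm hides the top view here. In the side view the gauge hangs over the slot area, its collar near side pixel (274.7,216) and its tongue tip near (273.8,219). I'll measure the gauge and the slot in the same side camera, so its bias cancels.

```bash
cat > d.py <<'E'
from m import *
def sub(n,f,box,S=8):
    im=cv2.imread(f); x0,y0,x1,y1=box
    return cv2.resize(im[y0:y1,x0:x1],None,fx=S,fy=S,interpolation=cv2.INTER_CUBIC)
def gauge_side(f,tcp,yaw,h=.0776,box=(265,196,290,226)):
    u=sub("side",f,box); S=cv2.cvtColor(u,cv2.COLOR_BGR2HSV)[...,1]
    m=(S<110).astype(np.uint8)
    k,lab,st,ct=cv2.connectedComponentsWithStats(m); i=1+np.argmax(st[1:,4]); m=lab==i
    e=np.array([np.cos(yaw),np.sin(yaw),0])*.011; t=np.array([-np.sin(yaw),np.cos(yaw),0])*.0025
    base=np.array([tcp[0],tcp[1],tcp[2]-h])
    res=[]
    for z in np.arange(.012,.045,.004):
        C=np.array([proj("side",base+[0,0,z]+a*e+b*t) for a in(-1,1) for b in(-1,1)])
        r=C[:,1].mean(); y=int(round((r-box[1]+.5)*8-.5)); 
        if y<0: continue
        xs=np.where(m[y])[0]; ob=((xs[0]+xs[-1])/2+.5)/8-.5+box[0]
        res.append((ob-(C[:,0].min()+C[:,0].max())/2, (xs[-1]-xs[0]+1)/8-(C[:,0].max()-C[:,0].min())))
    print("col resid",np.round(res,2).tolist())
    e*=8/11
    C=np.array([proj("side",base+[0,0,-.013]+a*e*.7+b*t*.7) for a in(-1,1) for b in(-1,1)])
    ys=np.where(m.any(1))[0]; print("tip row obs",(ys[-1]+.5)/8-.5+box[1],"pred lowest",C[:,1].max(), "area box",st[i]/8)
    c=np.array([proj("side",base+s*e/8*14+q*t/2.5*6.5) for s in(-1,1) for q in(-1,1)]); print("collar under corners pred",c.round(1).tolist())
def slot(n,f,box,z=.026):
    u=sub(n,f,box).astype(float).sum(2)/3; bg=np.median(u); w=np.clip(bg*.93-u,0,None)
    yy,xx=np.mgrid[:u.shape[0],:u.shape[1]]; c=np.array([(xx*w).sum(),(yy*w).sum()])/w.sum()
    p=(c+.5)/8-.5+box[:2]; print("slot",n,p.round(2),onz(n,p,z).round(4)); return p
if __name__=="__main__":
    gauge_side("pics/side2.png",(.5799,.0286,.1764),np.radians(18.1))
    slot("side","pics/side0.png",(269,230,277,236)); slot("top","pics/top0.png",(283,182,289,189))
E
python3 d.py
```

```text
col resid [[0.01, 0.2], [-0.28, -0.56], [-0.39, -0.45], [-0.37, -0.34], [-0.35, -0.23], [-0.46, -0.36], [-0.44, -0.25], [-0.36, -0.51], [-0.34, -0.65]]
tip row obs 219.6875 pred lowest 219.92586063209896 area box [   5.375    0.       9.125   24.25  1245.5  ]
collar under corners pred [[272.2, 218.7], [269.9, 216.4], [279.4, 215.5], [277.0, 213.3]]
slot side [272.66 232.35] [0.5763 0.0304 0.026 ]
slot top [285.84 185.  ] [0.5846 0.0278 0.026 ]
```

```bash
python3 - <<'E'
from h import *
p=onz("side",(272.66+.38,232.35+.24),.026); print(p)
E
python3 s.py .5778 .0290 .1225 108.2
```

```text
[0.57718758 0.02895083 0.026     ]
t 4.3 tcp [0.5799 0.0281 0.1764] y-yaw 108.04 F [ 0.2  0.1 -1.3] M [ 0.01 -0.01  0.02] gap 0.0098 j6 -0.4 z [ 2.e-04 -0.e+00 -1.e+00]
shift [ 1.7  1.5 53.9]
turn [-0.0001  0.0002 -0.0028]
```

Request:
step_arm(moves=[[[2.3,1.7,20],[0,0,0],5],[[2.3,1.7,40],[0,0,0],5],[[2.3,1.7,52],[0,0,0],5],[[2.3,1.7,52],[0,0,0],5],[[2.3,1.7,52],[0,0,0],5],[[2.3,1.7,52],[0,0,0],5]])

```text
clock: 4.8
tcp_pos: [0.5778, 0.0296, 0.1252]
orientation: [0.001, -0.157, 0.988, -0.0]
wrist_force: [0.5, -0.5, 0.4]
finger_gap: 0.0099
grip_force: 72.0
```

```bash
python3 s.py .5772 .029 .1225 108.2
cat > e.py <<'E'
from h import *
import sys
k=sys.argv[1]
snap("side",f"pics/side{k}.png"); s=telemetry.get_state(); print(s["tcp_pos"].round(4))
b=cv2.imread(f"pics/side{k}.png")[195:255,245:305]; c=cv2.imread("pics/side0.png")[195:255,245:305]
cv2.imwrite(f"pics/v{k}.png",np.hstack([cv2.resize(x,(400,400),interpolation=2) for x in(b,c)]))
E
python3 e.py 3
```

```text
t 4.8 tcp [0.5778 0.0296 0.1252] y-yaw 108.1 F [ 0.5 -0.5  0.4] M [-0.06  0.02  0.02] gap 0.0099 j6 -0.4 z [ 0.0013 -0.     -1.    ]
shift [ 0.7 -0.4  2.7]
turn [-0.0004  0.0012 -0.0018]
[0.578  0.0298 0.1255]
```

View pics/v3.png

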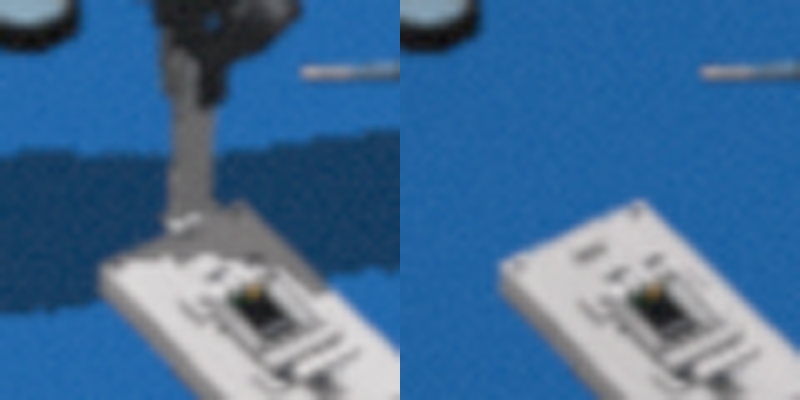

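Picture 7: the collar sits at about crop (187,222), just above the slot seen at (190,252) in the earlier view. It is nearly aligned, and I'll check the residual numerically.

Run:
```python
from d import *
tcp=(.578,.0297,.1254)
base=np.array(tcp)-[0,0,.0776]
u=sub("side","pics/side3.png",(262,205,285,236)); S=cv2.cvtColor(u,cv2.COLOR_BGR2HSV)[...,1]
yaw=np.radians(18.1); e=np.array([np.cos(yaw),np.sin(yaw),0])*.011; t=np.array([-np.sin(yaw),np.cos(yaw),0])*.0025
for z in np.arange(.012,.05,.004):
    C=np.array([proj("side",base+[0,0,z]+a*e+b*t) for a in(-1,1) for b in(-1,1)]); r=C[:,1].mean(); y=int(round((r-205+.5)*8-.5))
    if not 0<=y<S.shape[0]: continue
    xs=np.where(S[y]<110)[0]; ob=((xs[0]+xs[-1])/2+.5)/8-.5+262
    print(round(z,3),"row",r.round(1),"resid",round(ob-(C[:,0].min()+C[:,0].max())/2,2),"width",round((xs[-1]-xs[0]+1)/8,2),round(np.ptp(C[:,0]),2))
print("pred slot px under gauge",proj("side",(tcp[0],tcp[1],.026)))
```

```text
0.012 row 224.9 resid 1.9 width 11.88 6.4
0.016 row 223.9 resid -0.45 width 7.25 6.41
0.02 row 223.0 resid -0.56 width 7.12 6.42
0.024 row 222.1 resid -0.6 width 7.12 6.43
0.028 row 221.2 resid -0.64 width 7.12 6.45
0.032 row 220.3 resid -0.68 width 7.12 6.46
0.036 row 219.3 resid -0.47 width 6.88 6.47
0.04 row 218.4 resid -0.45 width 6.5 6.48
0.044 row 217.5 resid -0.43 width 6.12 6.49
0.048 row 216.5 resid -0.47 width 5.88 6.51
pred slot px under gauge [273.2087654  232.39578249]
```

Request:
step_arm(moves=[[[0.2,-0.5,4],[0,0,0],5],[[0.2,-0.5,7],[0,0,0],5],[[0.2,-0.5,9],[0,0,0],5],[[0.2,-0.5,11],[0,0,0],5],[[0.2,-0.5,12],[0,0,0],5],[[0.2,-0.5,12],[0,0,0],5]])

```text
clock: 5.35
tcp_pos: [0.5771, 0.0299, 0.1121]
orientation: [-0.0, -0.158, 0.987, -0.0]
wrist_force: [0.7, -0.4, -1.1]
finger_gap: 0.0099
grip_force: 72.1
```

```bash
python3 s.py .5772 .029 .1036 108.2
```

```text
t 5.35 tcp [0.5771 0.0299 0.1121] y-yaw 108.18 F [ 0.7 -0.4 -1.1] M [-0.21  0.   -0.07] gap 0.0099 j6 -0.4 z [-1.e-04 -3.e-04 -1.e+00]
shift [ 0.2 -0.9  8.5]
turn [-0.0002 -0.0002 -0.0004]
```

Request:
step_arm(moves=[[[0,0,3],[0,0,0],5],[[0,0,5],[0,0,0],5],[[0,0,7],[0,0,0],5],[[0,0,8.5],[0,0,0],5],[[0,0,9.5],[0,0,0],5],[[0,0,9.5],[0,0,0],5]])

```text
clock: 5.85
tcp_pos: [0.5773, 0.0298, 0.103]
orientation: [0.0, -0.158, 0.987, -0.0]
wrist_force: [0.5, -1.5, 1.0]
finger_gap: 0.0101
grip_force: 72.4
```

```bash
python3 s.py .5772 .029 .1036 108.2
```

```text
t 5.85 tcp [0.5773 0.0298 0.103 ] y-yaw 108.17 F [ 0.5 -1.5  1. ] M [-0.4  -0.08 -0.01] gap 0.0101 j6 -0.4 z [ 6.e-04 -3.e-04 -1.e+00]
shift [ 0.3 -0.7 -0.6]
turn [-0.0004  0.0005 -0.0005]
```

Request:
step_arm(moves=[[[0,0,1],[0,0,0],5],[[0,0,2],[0,0,0],5],[[0,0,2],[0,0,0],5]])

```text
clock: 6.1
tcp_pos: [0.5776, 0.0297, 0.1029]
orientation: [0.001, -0.158, 0.987, -0.0]
wrist_force: [-2.1, -2.4, 12.4]
finger_gap: 0.0095
grip_force: 74.1
```

Request:
step_arm(moves=[[[0,0,2],[0,0,0],5],[[0,0,2],[0,0,0],5]])

```text
clock: 6.27
tcp_pos: [0.5786, 0.0294, 0.1028]
orientation: [0.002, -0.158, 0.987, -0.001]
wrist_force: [-5.1, -1.1, 20.5]
finger_gap: 0.0099
grip_force: 75.9
```

Request:
step_arm(moves=[[[0,0,-3],[0,0,0],25],[[0,0,-3],[0,0,0],35],[[0,0,-3],[0,0,0],45],[[0,0,-10],[0,0,0],50],[[0,0,-40],[0,0,0],50],[[0,0,-80],[0,0,0],50],[[0,0,-110],[0,0,0],50]])

```text
clock: 6.85
tcp_pos: [0.5767, 0.0301, 0.2105]
orientation: [-0.0, -0.158, 0.987, 0.0]
wrist_force: [1.0, -0.1, 0.6]
finger_gap: 0.0501
grip_force: 0.0
```

```bash
python3 - <<'E'
from m import *
im=cv2.imread("pics/top0.png"); im2=cv2.imread("pics/side0.png")
# loupe lens (light disc) and handle direction
for n,f,box in(("top",im,(212,182,248,236)),("side",im2,(213,185,262,220))):
    x0,y0,x1,y1=box; u=up(f[y0:y1,x0:x1]); h=cv2.cvtColor(u,cv2.COLOR_BGR2HSV)
    bl=((h[...,1]>130)&(h[...,2]>75)).astype(np.uint8)  # mat
    m=cv2.morphologyEx(1-bl,cv2.MORPH_CLOSE,np.ones((9,9),np.uint8))
    k,lab,st,ct=cv2.connectedComponentsWithStats(m); i=1+np.argmax(st[1:,4]); mm=(lab==i).astype(np.uint8)
    c=max(cv2.findContours(mm,0,1)[0],key=cv2.contourArea)[:,0,:]
    P=(c+.5)/8-.5+[x0,y0]; w=np.array([onz(n,p,.018)[:2] for p in P])*1000
    lens=((h[...,1]<120)&(h[...,2]>110)).astype(np.uint8); k,lab,st,ct=cv2.connectedComponentsWithStats(lens); i=1+np.argmax(st[1:,4])
    lp=(ct[i]+.5)/8-.5+[x0,y0]; lw=onz(n,lp,.013)[:2]*1000
    # handle pts >45 mm from lens
    ys,xs=np.where(mm); Q=np.stack([xs,ys],1)[::7]; Q=(Q+.5)/8-.5+[x0,y0]; W=np.array([onz(n,q,.018)[:2] for q in Q])*1000
    d=np.linalg.norm(W-lw,axis=1); H=W[(d>50)&(d<135)].astype(np.float32)
    l=cv2.fitLine(H,2,0,.01,.01).ravel()
    print(n,"lens px",lp.round(1),"lens",lw.round(1),"area",st[i]/8,"maxd",d.max().round(1),"handle mean",H.mean(0).round(1),"dir",np.degrees(np.arctan2(l[1],l[0])).round(1), "lens->handle ang",np.degrees(np.arctan2(*(lw-H.mean(0))[::-1])).round(1))
E
python3 s.py
```

```text
top lens px [225.8 196.7] lens [554.8 255.7] area [  8.375   9.375  12.25   11.5   884.375] maxd 146.6 handle mean [468.3 219. ] dir 23.0 lens->handle ang 23.0
side lens px [248.4 194.9] lens [551.2 261.5] area [ 30.125   7.375  11.625   6.25  460.125] maxd 154.1 handle mean [470.3 216.7] dir 22.3 lens->handle ang 28.9
t 6.85 tcp [0.5767 0.0301 0.2105] y-yaw 108.18 F [ 1.  -0.1  0.6] M [-0.   -0.07  0.02] gap 0.0501 j6 -0.4 z [-8.e-04  4.e-04 -1.e+00]
```

```bash
python3 s.py .4685 .2195 .10 113
```

```text
t 6.85 tcp [0.5767 0.0301 0.2105] y-yaw 108.18 F [ 1.  -0.1  0.6] M [-0.   -0.07  0.02] gap 0.0501 j6 -0.4 z [-8.e-04  4.e-04 -1.e+00]
shift [ 43.7 213.7 110.6]
turn [ 0.0007 -0.0006 -0.0841]
```

Request:
step_arm(moves=[[[8,38,0],[0,0,-0.03],60],[[16,77,0],[0,0,-0.084],60],[[24,115,15],[0,0,-0.084],60],[[31,150,35],[0,0,-0.084],60],[[38,185,55],[0,0,-0.084],60],[[43.7,213.7,75],[0,0,-0.084],60],[[43.7,213.7,105],[0,0,-0.084],60],[[43.7,213.7,110],[0,0,-0.084],60]])

```text
clock: 7.52
tcp_pos: [0.4648, 0.22, 0.0947]
orientation: [-0.004, -0.201, 0.98, -0.0]
wrist_force: [-0.7, -0.7, 0.0]
finger_gap: 0.0602
grip_force: 0.0
```

Request:
step_arm(moves=[[[0,0,0],[0,0,0],60],[[0,0,0],[0,0,0],60]])

```text
clock: 7.68
tcp_pos: [0.4694, 0.219, 0.0993]
orientation: [-0.0, -0.199, 0.98, -0.0]
wrist_force: [0.2, 0.3, 0.1]
finger_gap: 0.0601
grip_force: 0.0
```

```bash
python3 s.py .4685 .2195 .005 113
python3 - <<'E'
from h import *
for n in("top","side"): snap(n,f"pics/{n}4.png")
a=cv2.imread("pics/top4.png")[155:245,215:315]; b=cv2.imread("pics/side4.png")[170:260,210:310]
cv2.imwrite("pics/v4.png",np.hstack([cv2.resize(x,(400,360),interpolation=2) for x in(a,b)]))
E
```

```text
t 7.68 tcp [0.4694 0.219  0.0993] y-yaw 112.95 F [0.2 0.3 0.1] M [-0.11 -0.04  0.01] gap 0.0601 j6 -0.12 z [-3.e-04 -1.e-04 -1.e+00]
shift [ 0.6  0.8 94.3]
turn [ 0.     -0.0003 -0.0009]
```

View pics/v4.png

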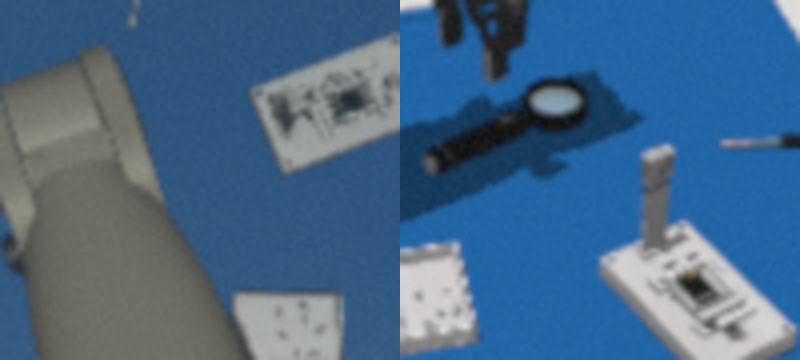

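Picture 8 shows the gauge upright in the slot and the gripper above the loupe's handle. Descending to grip.

Request:
step_arm(moves=[[[0.6,0.8,40],[0,0,0],60],[[0.6,0.8,70],[0,0,0],60],[[0.6,0.8,85],[0,0,0],60],[[0.6,0.8,91],[0,0,0],60],[[0.6,0.8,93.5],[0,0,0],60],[[0.6,0.8,93.5],[0,0,0],50]], grip_force=30)

```text
clock: 8.28
tcp_pos: [0.4694, 0.2197, 0.0062]
orientation: [0.001, -0.199, 0.98, 0.0]
wrist_force: [-0.4, -0.2, 0.2]
finger_gap: 0.0509
grip_force: 0.0
```

Request:
step_arm(moves=[[[0,0,0],[0,0,0],40],[[0,0,0],[0,0,0],32],[[0,0,0],[0,0,0],26],[[0,0,0],[0,0,0],22],[[0,0,0],[0,0,0],19],[[0,0,0],[0,0,0],14],[[0,0,0],[0,0,0],14]])

```text
clock: 8.87
tcp_pos: [0.4687, 0.22, 0.0062]
orientation: [0.001, -0.199, 0.98, 0.0]
wrist_force: [-0.8, 1.1, 6.9]
finger_gap: 0.0193
grip_force: 30.3
```

Request:
step_arm(moves=[[[0,0,0],[0,0,0],14],[[0,0,0],[0,0,0],14]], grip_force=90)

```text
clock: 9.03
tcp_pos: [0.469, 0.2201, 0.0064]
orientation: [0.001, -0.199, 0.98, 0.0]
wrist_force: [-0.7, -1.7, 8.1]
finger_gap: 0.018
grip_force: 89.0
```

```bash
python3 s.py
python3 - <<'E'
from d import *
# watch centre: dark cell + case; refine by both views' plate and slot. print gauge-based references
import numpy as np
yaw=np.radians(108.2); g=np.array([.5776,.0297])
for d in(.064,.072,.080):
    w=[g[0]-d*np.cos(yaw),g[1]-d*np.sin(yaw),.043]; print(d,np.round(w,4),"top px",proj("top",w).round(1),"side px",proj("side",w).round(1))
print("ref slot px",proj("top",(*g,.026)),proj("side",(*g,.026)))
a=cv2.imread("pics/top0.png")[165:200,275:327]; b=cv2.imread("pics/side0.png")[222:265,258:312]
cv2.imwrite("pics/v5.png",np.hstack([cv2.resize(a,(400,270),interpolation=2),cv2.resize(b,(340,270),interpolation=2)]))
E
```

```text
t 9.03 tcp [0.469  0.2201 0.0064] y-yaw 112.99 F [-0.7 -1.7  8.1] M [-0.12  0.16  0.  ] gap 0.018 j6 -0.12 z [ 2.1e-03  6.0e-04 -1.0e+00]
0.064 [ 0.5976 -0.0311  0.043 ] top px [301.7 179.8] side px [284.8 240.2]
0.072 [ 0.6001 -0.0387  0.043 ] top px [303.7 179. ] side px [286.3 241.7]
0.08 [ 0.6026 -0.0463  0.043 ] top px [305.7 178.2] side px [287.8 243.2]
ref slot px [285.45790406 186.84265038] [273.09332087 232.41684649]
```

View pics/v5.png

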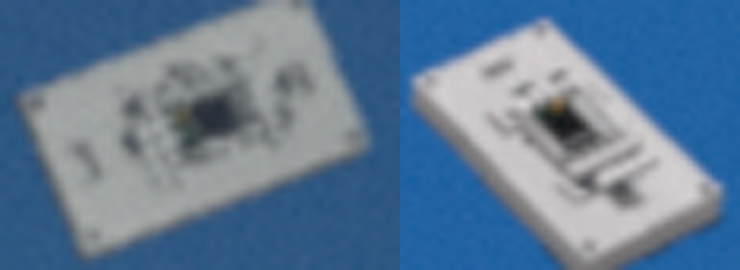

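Picture 10 (holder crop): the watch's dark opening lies at about (212,110) in the top part and (575,120) in the side part. From here on I locate it numerically, using profiles in the holder frame relative to the seated gauge.

Run:
```python
from h import *
yaw=np.radians(18.2); ex=np.array([np.cos(yaw),np.sin(yaw),0]); ey=np.array([-ex[1],ex[0],0])
g=np.array([.5776,.0297,.043])
Y=np.arange(-40,-112,-2); X=np.arange(-30,31,2)
for n,b in(("side",(-.43,-.06)),("top",(.38,-1.84))):
    im=cv2.imread(f"pics/{n}0.png").astype(np.float32)
    mp=np.array([[proj(n,g+ex*x/1000+ey*y/1000)+b for y in Y] for x in X],np.float32)
    r=cv2.remap(im,mp[...,0],mp[...,1],cv2.INTER_CUBIC).mean(2)
    print(n,"rows x' (−30..30), cols y' -40..-110 (/4mm)")
    print("      "+" ".join(f"{-y:3d}" for y in Y[::2]))
    for i in range(0,len(X),2): print(f"{X[i]:4d}: "+" ".join(f"{int(v):3d}" for v in r[i,::2]))
```

```text
side rows x' (−30..30), cols y' -40..-110 (/4mm)
       40  44  48  52  56  60  64  68  72  76  80  84  88  92  96 100 104 108
 -30: 190 184 178 170 158 175 174 164 181 185 186 187 189 189 189 178 172 173
 -26: 200 182 166 167 143 145 133 129 146 146 146 149 144 144 159 153 147 165
 -22: 195 168 149 148 144 145 144 147 152 154 154 143 129 152 161 129  89 106
 -18: 200 189 169 152 143 141 146 150 152 155 154 137 128 172 181 129  92 109
 -14: 191 209 175 122  91  89  84  86  88  93  97 104 130 174 182 136 131 169
 -10: 171 188 140  83  46  35  36  35  36  67  84  85 119 168 182 145 169 201
  -6: 186 185 146  82  45  34  22  25  36  70  80  90 128 174 184 151 175 197
  -2: 195 185 136  94  67  42  29  26  34  70  83  85 121 167 179 153 173 201
   2: 200 187 153 116  75  50  55  53  57  78  87 101 130 173 182 146 165 197
   6: 186 187 153 115 110 126 124 123 128 138 132 130 135 169 180 150 169 201
  10: 162 180 149 136 160 175 172 174 171 170 170 156 149 178 184 143 164 194
  14: 167 184 152 146 169 172 172 168 166 170 167 160 157 182 180 150 177 202
  18: 192 197 184 176 177 175 183 184
[... 948 characters left out ...]
 -2: 128  95  76  69  50  53  50  54  79 105 114 137 161 153 128  94 113 123
   2: 130 102  87  90  71  70  76  78  90 100 108 133 156 162 154 123 126 128
   6: 122 109 108 119 121 115 119 121 123 122 120 133 151 160 160 154 151 149
  10: 131 135 141 140 130 130 135 134 143 134 128 146 156 156 160 159 161 158
  14: 133 126 137 139 116 120 126 135 143 120 117 145 154 151 153 159 162 161
  18: 146 133 134 124 116 126 135 146 146 128 133 152 161 154 148 153 162 160
  22: 162 158 143 114 123 131 146 161 156 153 162 166 165 161 154 157 164 162
  26: 162 164 153 144 149 156 161 161 162 164 165 162 162 161 160 161 162 162
  30: 158 162 160 161 164 160 161 160 163 163 162 161 160 158 162 162 160 161
```

```bash
python3 - <<'E'
from h import *
a=cv2.imread("pics/top4.png").astype(int).mean(2); b=cv2.imread("pics/top0.png").astype(int).mean(2)
print("cols 280..297 rows 174..192: now | before")
for r in range(174,192): print(r," ".join(f"{int(v):3d}" for v in a[r,280:298])," | "," ".join(f"{int(v):3d}" for v in b[r,280:298]))
g=np.array([.5776,.0297,0]); yaw=np.radians(18.2); ex=np.array([np.cos(yaw),np.sin(yaw),0]); ey=np.array([-ex[1],ex[0],0])
for z,w,t in((.133,.012,.0055),(.031,.014,.0065)):
    print(z,[proj("top",g+[0,0,z]+s*ex*w+q*ey*t).round(1).tolist() for s,q in((-1,-1),(1,-1),(1,1),(-1,1))])
E
python3 s.py
```

```text
cols 280..297 rows 174..192: now | before
174  85  84  90  99 109 119 137 147 153 155 155 157 156 159 158 154 136 109  |   87  87  93 104 113 122 142 152 157 159 159 163 161 161 163 160 140 110
175  92 102 119 135 143 146 151 154 155 156 155 157 154 151 157 146 131 132  |   94 101 122 142 143 150 157 159 161 159 159 158 160 157 160 148 135 136
176 124 138 146 155 155 147 141 146 152 150 140 146 145 143 145 124 123 139  |  126 142 151 159 160 159 158 160 162 155 147 150 151 148 149 128 123 142
177 128 149 153 153 148 141 135 135 140 145 146 137 119 130 137 126 136 137  |  133 157 159 161 163 161 162 161 161 158 151 142 124 135 144 131 138 141
178 122 144 127 123 121 116 121 132 136 144 140 113  91 120 144 132 122 110  |  126 158 160 163 162 160 159 164 163 161 149 115  96 123 147 134 124 115
179 143 137 102  98 101  93 102 129 134 132 125 104  90 115 136 135 111  96  |  147 162 164 162 161 164 164 161 163 160 144 108  94 114 142 139 109  98
180 154 141 106  92  95  84  85 116 131 133 137 128 124 125 130 148 135 107  |  162 163 165 162 164 162 162 165 160 159 153 133 124 131 134 151 13
[... 1257 characters left out ...]
 153 153 158 158 156 158 151 144 150 149  |   88  91 116 149 161 159 156 160 165 163 164 161 159 161 154 150 153 152
190  84  81  99 134 158 153 150 151 155 158 157 156 156 158 158 153 153 155  |   88  85  99 137 163 165 163 163 161 163 164 161 162 163 160 158 159 160
191  88  82  88 124 155 161 156 159 159 157 158 160 158 159 159 158 157 160  |   87  87  92 124 159 165 167 162 164 162 164 163 161 163 162 161 161 162
0.133 [[290.6, 182.9], [288.0, 176.7], [285.1, 177.8], [287.7, 184.0]]
0.031 [[288.6, 189.3], [285.8, 182.5], [282.5, 183.8], [285.4, 190.6]]
t 9.03 tcp [0.469  0.2201 0.0064] y-yaw 112.99 F [-0.7 -1.7  8.1] M [-0.12  0.16  0.  ] gap 0.018 j6 -0.12 z [ 2.1e-03  6.0e-04 -1.0e+00]
```

Request:
step_arm(moves=[[[0,0,-8],[0,0,0],14],[[0,0,-25],[0,0,0],14],[[0,0,-55],[0,0,0],14],[[0,0,-90],[0,0,0],14],[[0,0,-125],[0,0,0],14],[[0,0,-150],[0,0,0],14],[[0,0,-150],[0,0,0],14],[[0,0,-150],[0,0,0],14]])

```text
clock: 9.7
tcp_pos: [0.469, 0.2202, 0.157]
orientation: [0.002, -0.199, 0.98, 0.0]
wrist_force: [-0.1, 1.4, -2.0]
finger_gap: 0.0179
grip_force: 88.1
```

Request:
step_arm(moves=[[[2,-8,-15],[0,0,0],14],[[11,-43,-22],[0,0,0],14],[[20,-80,-22],[0,0,0],14],[[29,-118,-22],[0,0,0],14],[[39,-156,-22],[0,0,0],14],[[48,-194,-22],[0,0,0],14],[[57,-230,-22],[0,0,0],14],[[64,-258,-22],[0,0,0],14]])

```text
clock: 10.37
tcp_pos: [0.5087, -0.0451, 0.1751]
orientation: [-0.002, -0.199, 0.98, 0.001]
wrist_force: [0.9, 0.2, -1.1]
finger_gap: 0.0174
grip_force: 88.3
```

Request:
step_arm(moves=[[[4,-15,0],[0,0,0],14],[[6.5,-25,10],[0,0,0],14],[[6.5,-26,30],[0,0,0],14],[[6.5,-26,50],[0,0,0],14],[[6.5,-26,60],[0,0,0],14],[[6.5,-26,60],[0,0,0],14],[[6.5,-26,60],[0,0,0],14],[[6.5,-26,60],[0,0,0],14]])

```text
clock: 11.03
tcp_pos: [0.5143, -0.0687, 0.1176]
orientation: [0.0, -0.2, 0.98, -0.0]
wrist_force: [0.1, 0.3, -0.1]
finger_gap: 0.0176
grip_force: 88.3
```

```bash
python3 s.py .5152 -.0695 .0914 113
python3 - <<'E'
from m import *
from h import *
s=telemetry.get_state(); p=s["tcp_pos"]; M=R.from_quat(np.roll(s["orientation"],-1)).as_matrix()
y=np.arctan2(M[1,1],M[0,1])-np.pi/2; L=np.array([p[0]+.092*np.cos(y),p[1]+.092*np.sin(y),p[2]+.0066]); print("nominal lens",L)
for n in("side","top"):
    im=snap(n,f"pics/{n}6.png"); im=np.ascontiguousarray(im[:,:,::-1]); c=proj(n,L); print(n,"pred",c.round(2))
    x0,y0=(c-16).astype(int); u=up(im[y0:y0+32,x0:x0+32]); g=u.mean(2)
    print("\n".join(" ".join(f"{int(v):3d}" for v in im[r,x0:x0+32].mean(1)) for r in range(y0,y0+32,1)), "origin",x0,y0)
E
```

```text
t 11.03 tcp [ 0.5143 -0.0687  0.1176] y-yaw 113.04 F [ 0.1  0.3 -0.1] M [-0.04  0.06  0.05] gap 0.0176 j6 -0.69 z [ 3.e-04  0.e+00 -1.e+00]
shift [-0.5 -1.1 26.2]
turn [-0.0001  0.0003  0.0007]
nominal lens [ 0.59896652 -0.03270546  0.12419763]
side pred [286.76 221.45]
 35  34  35  37  41  65  98 109 104 107 105 105 105 107 101 102 105 106 102 113 137 155 152 146 146 146 148 140 129 122 121 125
 36  30  39  34  53 116 159 152 118 105 106 105 105 108 104 106 104 106 107 107 121 133 126 120 118 120 122 116 104 100 100 101
 36  35  33  41  82 144 179 176 143 115 105 105 105 104 106 104 107 103 107 105 107 103 102  99 102  99  98  99  96  96  97  96
 37  35  33  46 101 143 149 140 126 111 107 106 107 106 104 106 106 107 106 105 105 103 103 107 106 104 106 106 105 106 102 105
 35  33  37  42  94 121 110  98 103 106 105 104 104 107 105 104 106 104 106 105 106 106 105 106 107 103 105 105 104 105 107 107
 35  31  27  42  73  96  92  85  96 106 106 104 104 105 104 105 102 106 106 105 106 107 107 104 104 106 104 104 106 106 107 104
 39  38  39  37  58  82  86  87  99 104 107 107 107 104 104 1
[... 6717 characters left out ...]
4  39  40  41  42  39  49  58  56  60  63  61
 75  85  93  88  79  86  93  93  89  90  81  78  84  84  88  89  89  92  93  86  55  40  35  37  44  40  46  53  60  66  61  62
 80  91  92  92  92  90  90  97  91  91  88  85  91  90  90  90  94  90  93  85  59  39  36  39  42  36  45  54  58  62  63  61
 85  90  93  95  95  93  92  94  92  90  94  95  93  92  93  92  93  94  93  90  75  47  39  40  44  40  50  57  61  63  66  62
 92  90  95  97  96  93  87  90  92  92  90  94  95  94  92  92  94  95  93  92  82  60  42  36  38  40  46  56  64  60  64  62
 94  94  97  94  95  95  93  88  91  93  91  89  97  97  96  93  95  93  92  89  79  62  44  44  43  38  43  51  62  63  59  60 origin 288 158
```

Both views see the lens close to its predicted place, and the residuals match the earlier biases: top (+0.2,-0.75) px, side (-0.4,-0.15) px. Now I refine the watch centre with those biases.

Run:
```python
from h import *
yaw=np.radians(18.2); ex=np.array([np.cos(yaw),np.sin(yaw),0]); ey=np.array([-ex[1],ex[0],0])
def grid(n,b,z,X,Y):
    im=cv2.imread(f"pics/{n}0.png").astype(np.float32); g=np.array([.5776,.0297,z])
    mp=np.array([[proj(n,g+ex*x/1000+ey*y/1000)+b for y in Y] for x in X],np.float32)
    return cv2.remap(im,mp[...,0],mp[...,1],cv2.INTER_CUBIC)
B={"side":(-.42,-.15),"top":(.2,-.75)}
for n in B:
    # plate edges at z=.026 via saturation
    X=np.arange(-65,66,1); Y=np.arange(35,-155,-1)
    r=grid(n,B[n],.026,X,Y); S=cv2.cvtColor(np.clip(r,0,255).astype(np.uint8),cv2.COLOR_BGR2HSV)[...,1]<100
    c=[ (X[np.where(S[:,j])[0][[0,-1]]]).tolist() for j in (40,55,95,135,150)]; print(n,"x' edges at y'",[int(Y[j]) for j in(40,55,95,135,150)],c)
    c=[ (Y[np.where(S[i])[0][[0,-1]]]).tolist() for i in(35,45,65,85,95)]; print("  y' edges",c)
    X=np.arange(-28,33,3); Y=np.arange(-28,-118,-3); r=grid(n,B[n],.043,X,Y).mean(2)
    print("      "+" ".join(f"{-y:3d}" for y in Y))
    for i in range(len(X)): print(f"{X[i]:4d}: "+" ".join(f"{int(v):3d}" for v in r[i]))
```

```text
side x' edges at y' [-5, -20, -60, -100, -115] [[-52, 45], [-52, 45], [-51, 44], [-52, 45], [-51, 45]]
  y' edges [[17, -147], [17, -147], [17, -147], [17, -148], [17, -147]]
       28  31  34  37  40  43  46  49  52  55  58  61  64  67  70  73  76  79  82  85  88  91  94  97 100 103 106 109 112 115
 -28: 200 200 200 200 201 195 183 180 176 155 152 158 148 136 148 162 161 162 164 166 168 163 168 174 172 171 170 179 162 165
 -25: 200 200 201 201 198 182 164 155 159 146 139 140 132 127 139 141 141 140 142 141 133 135 145 151 142 128 130 154 152 161
 -22: 199 201 201 202 197 178 158 148 148 146 146 146 146 148 151 154 156 156 153 140 129 144 160 160 132  99  86 108 125 154
 -19: 200 200 197 198 200 190 174 163 152 149 147 146 150 150 157 159 161 160 152 137 128 155 183 174 133  97  85 107 124 145
 -16: 199 193 185 182 194 206 196 173 143 124 116 119 114 118 123 121 123 122 119 120 127 159 186 178 137 106 123 142 143 132
 -13: 200 186 163 160 184 205 197 153 108  81  69  68  62  66  62  67  74  89  85 101 125 157 183 176 142 131 169 183 158 116
 -10: 202 183 145 140 168 188 174 126  88  
[... 4092 characters left out ...]
27 126 133 143 137 118 117 139 154 154 152 153 157 160 162 161 161 162
  20: 128 117 125 140 146 134 124 127 140 129 115 117 129 131 139 146 136 117 120 139 151 155 152 148 151 157 162 161 162 163
  23: 149 144 144 148 154 151 143 139 128 112 117 123 130 139 152 154 141 135 144 154 162 164 158 152 150 156 161 160 160 163
  26: 146 152 158 157 158 162 160 151 131 113 123 132 139 151 162 160 154 156 163 166 165 164 162 157 153 160 164 163 161 163
  29: 154 157 160 161 160 163 164 156 146 138 144 151 157 162 162 161 163 165 166 163 162 162 161 160 158 161 162 163 162 163
  32: 161 161 163 161 160 161 162 160 157 158 163 162 161 160 160 162 162 162 164 162 161 160 160 161 163 163 161 160 161 161
```

Request:
step_arm(moves=[[[-1.5,-0.7,8],[0,0,0],14],[[-1.5,-0.7,16],[0,0,0],14],[[-1.5,-0.7,22],[0,0,0],14],[[-1.5,-0.7,26],[0,0,0],14],[[-1.5,-0.7,26],[0,0,0],14],[[-1.5,-0.7,26],[0,0,0],14],[[-1.5,-0.7,26],[0,0,0],14],[[-1.5,-0.7,26],[0,0,0],14]])

```text
clock: 11.8
tcp_pos: [0.516, -0.0693, 0.0915]
orientation: [0.0, -0.199, 0.98, -0.0]
wrist_force: [0.2, 0.1, -1.9]
finger_gap: 0.0179
grip_force: 88.3
```

```bash
python3 s.py
cat > f.py <<'E'
from m import *
def blob(n,f,c,th):
    im=cv2.imread(f); x0,y0=(np.array(c)-14).astype(int); u=up(im[y0:y0+28,x0:x0+28]); g=u.mean(2)
    k,lab,st,ct=cv2.connectedComponentsWithStats((g>th).astype(np.uint8)); i=lab[(int((c[1]-y0)*8)),int((c[0]-x0)*8)]
    # dark ring + lens: head silhouette via dark component extents
    return (ct[i]+.5)/8-.5+[x0,y0],st[i]/8
s=telemetry.get_state(); p=s["tcp_pos"]; M=R.from_quat(np.roll(s["orientation"],-1)).as_matrix()
def nom(p,y): return np.array([p[0]+.092*np.cos(y),p[1]+.092*np.sin(y),p[2]+.0066])
for n in("side","top"): snap(n,f"pics/{n}7.png")
for tag,k,L in(("mat",0,nom([.469,.2201,.0064],np.radians(23))),("high",6,np.array([.599,-.0327,.1242])),("now",7,nom(p,np.arctan2(M[1,1],M[0,1])-np.pi/2))):
    print(tag,L.round(4))
    for n in("side","top"):
        c=proj(n,L); b,st=blob(n,f"pics/{n}{k}.png",c,100 if n=="top" else 115); print("  ",n,"pred",c.round(2),"resid",(b-c).round(2),"size",st[2:].round(1))
E
python3 f.py
```

```text
t 11.8 tcp [ 0.516  -0.0693  0.0915] y-yaw 112.99 F [ 0.2  0.1 -1.9] M [-0.    0.04  0.04] gap 0.0179 j6 -0.69 z [ 6.e-04 -1.e-04 -1.e+00]
mat [0.5537 0.256  0.013 ]
   side pred [249.35 195.69] resid [-1.02 -0.82] size [ 11.1   5.9 402. ]
   top pred [225.74 196.99] resid [ 0.1  -0.27] size [ 12.   11.4 859. ]
high [ 0.599  -0.0327  0.1242]
   side pred [286.77 221.45] resid [-0.47 -0.97] size [ 13.9   8.9 724.6]
   top pred [304.82 174.11] resid [ 0.08 -0.59] size [  13.    12.6 1005.9]
now [ 0.6007 -0.0334  0.0981]
   side pred [286.91 227.77] resid [-0.72 -0.79] size [ 14.1   8.6 760.2]
   top pred [304.06 175.39] resid [ 0.07 -0.53] size [ 12.2  11.9 952.2]
```

Request:
step_arm(moves=[[[0,0,0],[0,0,0],14],[[0,0,0],[0,0,0],14],[[0,0,0],[0,0,0],14],[[0,0,0],[0,0,0],14]])

```text
clock: 12.23
tcp_pos: [0.5158, -0.0692, 0.0913]
orientation: [0.0, -0.199, 0.98, 0.0]
wrist_force: [-0.2, -0.3, -1.2]
finger_gap: 0.0179
grip_force: 88.3
```

Run:
```python
from h import *
snap("side","pics/side8.png"); a=cv2.imread("pics/side8.png").astype(int); b=cv2.imread("pics/side4.png").astype(int)
print("gauge head diff",np.abs(a-b)[204:222,266:282].mean((1,2)).round().astype(int)); s=telemetry.get_state(); print(np.abs(s["qvel"]).max(),s["tcp_pos"],s["finger_gap"],s["grip_force"],s["clock"])
```

```text
gauge head diff [45 50 60 69 74 66 51 41 38 38 37 36 34 32 36 38 38 42]
0.0017622243775884487 [ 0.51575177 -0.06921914  0.09130465] 0.017777600021228544 88.30594539642334 12.2833
```

Run:
```python
from h import *
for k in(4,6,7,8):
    a=cv2.imread(f"pics/side{k}.png").mean(2)
    print(k); print("\n".join(f"{r} "+" ".join(f"{int(v):3d}" for v in a[r,266:284]) for r in (range(203,234,2) if k in(4,8) else range(205,211,2))))
print(proj("side",(.5776,.0297,.133)))
```

```text
4
203  95  98  98  98 100  96 100  99  99 102 100 101 101 100 101 101 101 101
205 100  99  99 100  99 100  99 101 105 109 113 111  99  99 102  99 102 100
207 103 100 100 100 108 127 150 161 160 167 174 166 137 108 100  99  98  99
209 100  99 101 104 126 146 168 163 144 130 106  92  97 100  99 100 101  97
211 101  99  99  99  95  94  98 100  99  90  83  84  94  99  98 101 101 100
213 102 101 100  98  93  89  97  98  91  79  89  99 102 100 101  99 100 102
215 102 100  97 101 102 101  95  91  89  82  81  90  98 101 103  99 100 101
217 100 100 101  98  90  79  82  84  91  93 101 103  98  98 102 100 101 101
219 100 101 102 103 110 106 103 101 100 101 102 103 100 100  99 100 101 101
221  99  97 104 104 109 102 101  99  99 100  99 100 101 100 100  99 100 101
223  99  99  99 104 102 101 100 100 102  99 101  99 100 102  99 102 101  99
225 100  99 101 105 116 109 101  98 102 100 103 104 113 129 154 152 124 106
227 100 100 101 104 117 112 101  99  99 103 134 171 192 179 168 191 193 164
229 100  97 102 114 117 109 101 102  99 102 132 155 146 124 129 151 185 203
231 144 163 168 163 146 111 104 10
[... 1123 characters left out ...]
  34  38  36  38  35  41  56  87 104 109 106 105 103 107 107 108
219  35  34  34  38  41  42  42  44  50  83 104 106 104 104 102  93  83  78
221  35  34  36  41  45  55  67  70  61  74  94  99  89  68  42  35  26  32
223  36  34  33  41  43  53  82  95  94  94  92  64  37  35  63  99 116 123
225  39  35  38  35  31  52  75  92  98  98  80  40  58 100 137 156 165 165
227  35  33  32  36  32  43  59  72  86  96  91  78  74  89 132 190 214 202
229  32  31  37  34  42  56  70  69  64  78  94  98  93  74  70 142 199 218
231  74  84  55  41  50  58  53  44  49  53  59  72  67  52  34  55  96 123
233  45  43  37  35  35  37  39  40  36  41  46  42  28  25  25  24  19  23
[274.19222678 207.66837603]
```

The gripper hides part of the gauge in the side view, but the head's visible right edge (about column 277–278, row 207) hasn't moved. The arm is still, so I'm handing in.

```bash
python3 -c "
from workcell import env; print(env.hand_in())"
```

```text
the job is handed in; nothing more can be done
None
```

I seated the gauge fully in the holder slot and let go. I handed in with the loupe held still and level, its lens centred over the watch to within about 2–3 mm by camera and at about 98 mm above the bench; no verdict came back.

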